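# Cap the cup and index the gauging table four clicks

## Robot

A 6-joint arm with a two-finger parallel gripper is mounted at the origin on the work surface. World frame = base frame: x ahead of the robot, y to its left, z up, the work surface at z = 0. Lengths are in m, angles in degrees, forces in N, time in s.
With the tool pointing down it reaches from about 0.375 to 0.975 m from the base axis. Payload 3.8 kg.
Tool frame: the origin (TCP) lies midway between the tips of the shut fingers; the grasp point (between the pads) lies 19 mm behind it; z points along the fingers, y is the direction in which the jaws open and shut (so a half turn about z gives the same grasp; the last joint's range is limited). The gripper opens to 88 mm and grips with 3 to 60 N. Pads are 18 mm wide; open, the fingers measure 123 mm over their backs; the gripper's body (75 mm by 187 mm) begins 45 mm behind the grasp point.
Start: joints at [-72.187, 15.12, 91.902, -0, 72.978, -2.114], TCP at [0.23, -0.635, 0.239] pointing down, gripper open.
Joint ranges: [-150.88, 150.88], [-54.13, 125.18], [17.81, 147.31], [-75.09, 255.09], [0, 152.58], [-146.25, 146.25]. Speed limits (degrees/s): [147.25, 147.25, 180, 180, 180, 180].

## Interface

Orientations are given as [roll, pitch, yaw] about the fixed x, y, z axes, in that order (R = Rz(yaw) Ry(pitch) Rx(roll)).
In Python, from workcell import ctrl, viewer, job gives the robot as it stands.
- The arm moves only by the tool servo_tool, never from a script. Its argument "motion" is a list of rows, each an object of numbers: "rx", "ry", "rz": the turn, a rotation vector about the tool's x, y, z in degrees; "x", "y", "z": the shift along the tool's x, y, z in mm; "fingers": the finger opening in mm, from 0 to 88.1. A call has exactly 10 rows; each row is the pose to reach, as a shift and turn from the pose commanded when the call began, along the tool's axes at that moment; what a row does not reach only later rows make up. A row lasts 1/10 s, in which the tool goes at most 50 mm and 8.59 degrees, less where a joint would pass 70% of its speed; a pose out of reach is approached as far as the arm can. A call with a gripper value outside its range is refused whole. The fingers move at their own pace and stop on an object; "force" is the grip in N (left out, the last holds). Time passes only in rows, so rows that repeat a pose let the fingers close, or fill a call up. It gives the time, the measured TCP pose, the force and the opening at its end, in the units of the state.
- ctrl.read_state(): the state, without advancing time (a new reading comes with each control period).
- viewer.grab_frame(name): name is "side" or "top" or "wrist"; returns a dict with "image" (420x560x3 uint8, red, green, blue), "fx", "fy", "cx", "cy" (pixels), "origin" and "rotation" of the camera in the world. Camera axes: x right, y up, looking along -z (the intrinsics and any distortion apply to the point x, -y, -z); pixel columns grow to the right and rows downward; lengths in m; the calibration is good to about 2 mm. The wrist camera is an equidistant fisheye: a pixel r from the principal point sees the ray r / f radians off the axis. A picture is of the moment at which its call begins. There is no depth.
- job.hand_in(): hands the job in, once; it reports no verdict.
The state is a dict: "t": time; "joint_pos": joint angles; "dq": joint speeds; "effort": joint torques, N m; "position": TCP position; "orientation": TCP orientation; "contact_force": force on the tool from outside, world axes, zero at the start; "moment": the same for the moment, N m; "finger_gap": finger opening in m.
Only numpy, scipy, OpenCV 4.12 (cv2) and the standard library are available. Lean on these libraries where they do the work, as an engineer would, in place of code of your own. Each camera call takes 0.05 s, during which the arm holds its last target.

## Task

Put the loose aluminium cap on the cup of the indexing table so that it sits fully home and level, with the lever still at its rest. Then swing the table's lever clockwise (seen from above) exactly four clicks, never going past the fourth, and leave the cap sitting and the other gauges where they are. The lever is sprung and runs back if let go, so finish while holding it at the fourth click, with the pawl settled in the fourth notch.

Things in the scene. Friction and masses are not known exactly. Their poses are not given: they have to be found in the camera images.
- cap: Loose turned aluminium cap, 0.14 kg nominal, standing on the granite: from below a locating spigot 50 mm diameter and 5 mm high, a flange 76 mm diameter and 6 mm thick, and on top a plain round knob 20 mm diameter and 30 mm high (11 to 41 mm above the underside). Origin at the centre of the spigot's underside, z up through the knob.
- cap_seat (a point): Centre of the underside of the cap's flange, 5 mm above the cap's origin. It comes to the cup_rim point when the cap is seated.
- cup_rim (a point): Centre of the cup's mouth, level with its flat rim (86 mm above the granite), on the table's turning axis. The cup is fixed to the table: outer diameter 68 mm, inner 58 mm, 44 mm deep inside, so the spigot has 4 mm play all round. Below it are the table disc, 100 mm in diameter, and a fixed round base 180 mm in diameter and 18 mm high.
- lever_handle: Upright black round post, 16 mm diameter, 52 mm high, at the free end of the table's flat lever, a sleeve that spins freely about its own upright axis; origin at the centre of its foot, 34 mm above the granite (the lever bar is 18 mm wide, its top at 34 mm). The post circles the table's axis at 130 mm radius with the table.
- handle_top (a point): Centre of the post's top, 86 mm above the granite. Pushed slowly clockwise, the post resists with 4.5 to 6 N on average (spring), and the pawl makes this swing by about 3 N either way: highest just after leaving a notch, falling all the way to the next notch, there jumping up sharply as the pawl lands against the next tooth.
- turntable (a joint): Angle of the table, cup and lever together, rad. 0 at rest, against a stop; grows clockwise seen from above, to 1.3. A sprung pawl clicks over teeth: one click each 0.18 rad (23 mm of the post's path), so the pawl lies in the fourth notch at 0.72. Let go, the return spring runs it back to 0.
- v_block: Bystander: loose dark steel V-block, 0.9 kg, foot 50 by 90 mm, 66 mm high; origin under its centre.
- ring_gauge: Bystander: loose steel ring gauge, 70 mm outer and 38 mm inner diameter, 22 mm high; origin under its centre.
- setting_plug: Bystander: loose steel setting plug standing upright, 44 mm diameter below and 24 mm above, 75 mm high; origin under its centre.
Mind the look-alikes: they are no part of the job. Several things have the shape of the cap; the one meant has the colours described above.

How it is judged (in metres and radians):
On the way, in this order (a step that is already met when the one before it is completed fails the run):
1. the cap sits seated and level on the cup, let go, with the lever still at rest (horizontal distance between cap_seat and cup_rim below 0.006 m and z of cap_seat in the frame of cup_rim between -0.002 and 0.002 m and angle between cap's own z axis and vertical below 0.04 rad and contact force between cap and the arm below 0.1 N and contact force between cap and the fingers below 0.1 N and value of joint turntable below 0.09 rad), for 0.2 s.
2. the lever has been brought to the fourth click by its post (value of joint turntable above 0.655 rad and contact force between lever_handle and the fingers above 1 N), for 0.2 s.
At the end, for the whole second after the job is handed in: The fingers hold or press the lever's post (more than 1 N) with the table at the fourth click (0.72 rad, within 0.065), and the cap sits on the cup untouched: within 6 mm of its centre, within 2 mm of fully down, tilted less than 0.04 rad (all of step 2 and value of joint turntable below 0.785 rad and horizontal distance between cap_seat and cup_rim below 0.006 m and z of cap_seat in the frame of cup_rim between -0.002 and 0.002 m and angle between cap's own z axis and vertical below 0.04 rad and contact force between cap and the fingers below 0.1 N and contact force between cap and the arm below 0.1 N); the arm keeps its last pose, push and grip.
It fails at once if the lever is swung past the fourth click, more than halfway to the fifth (value of joint turntable above 0.82 rad).
It fails at once if the V-block is shifted more than 20 mm (distance of v_block from where it was at the start of the episode above 0.02 m).
It fails at once if the ring gauge is shifted more than 20 mm (distance of ring_gauge from where it was at the start of the episode above 0.02 m).
It fails at once if the setting plug is shifted more than 20 mm (distance of setting_plug from where it was at the start of the episode above 0.02 m).
It also fails if it takes over 72 s, if anything falls off the work surface, if the arm or the gripper's body presses on something with over 40 N, if the wrist force passes 120 N, or if a joint passes its speed limit or range.

## Working session

There is one attempt and no reset: what is moved stays moved. The work goes in short steps, Python scripts to look and compute and a tool call to move; the robot and the scene stay as the last step left them, time stands still between calls to the robot, and variables do not carry over. Pictures are saved under pics/ and viewed, and the job is handed in when it is done.

Besides the shell and the picture viewer there is one more tool, called after "Emit:" by a JSON object that holds its "name" and its "arguments". servo_tool: Moves the arm, as the interface text tells. Its arguments: {"type":"object","properties":{"motion":{"type":"array"},"force":{"type":"number"}},"required":["motion"]}

```bash
mkdir -p pics; ls; cat > h.py <<'E'
import numpy as np, cv2
from workcell import ctrl, viewer, job
def grab(n,fn):
    f=viewer.grab_frame(n); cv2.imwrite('pics/'+fn,cv2.cvtColor(f['image'],cv2.COLOR_RGB2BGR))
    np.savez('pics/'+fn+'.npz',**{k:np.array(f[k]) for k in f}); return f
def ray(f,u,v,fish=False):
    x=(u-f['cx'])/f['fx']; y=(v-f['cy'])/f['fy']
    if fish:
        r=np.hypot(x,y); s=np.sin(r)/max(r,1e-9); d=np.array([x*s,-y*s,-np.cos(r)])
    else: d=np.array([x,-y,-1.])
    return np.array(f['origin']),np.array(f['rotation'])@d
def onz(f,u,v,z,fish=False):
    o,d=ray(f,u,v,fish); return o+d*(z-o[2])/d[2]
def proj(f,p):
    c=np.array(f['rotation']).T@(np.array(p)-f['origin']); return f['cx']+f['fx']*c[0]/-c[2], f['cy']+f['fy']*c[1]/c[2]
E
python3 - <<'E'
from h import *
for n in ['side','top','wrist']:
    f=grab(n,n+'0.png'); print({k:f[k] for k in f if k!='image'})
print(ctrl.read_state())
E
```

```text
pics
{'fx': 420.2416870627098, 'fy': 420.2416870627098, 'cx': 275.76268868897245, 'cy': 210.59874691660283, 'origin': array([0.30845739, 0.91692129, 0.74784272]), 'rotation': array([  55.26746966,    0.72358731, -164.2256344 ])}
{'fx': 471.0470781257599, 'fy': 471.0470781257599, 'cx': 278.64890841784296, 'cy': 205.20000389007384, 'origin': array([0.33574196, 0.04060724, 1.29033262]), 'rotation': array([ 1.27155006e+01, -8.85944908e-02, -9.40386579e+01])}
{'fx': 325.19226210127806, 'fy': 325.19226210127806, 'cx': 280.571178930471, 'cy': 207.34502664314076, 'origin': array([ 0.29537848, -0.60931018,  0.38261104]), 'rotation': array([-15.75909552,   0.12471001, -70.02557756])}
{'t': 0.15, 'joint_pos': array([-7.21858563e+01,  1.51591183e+01,  9.19629232e+01,  1.41028184e-03,
        7.29780575e+01, -2.11331517e+00]), 'dq': array([ 0.12384695, -0.19316467, -0.24008289, -0.1511746 ,  0.06708028,
        0.10917349]), 'effort': array([ 3.46717425e-04, -5.02849746e+01, -3.57469797e+01,  7.28793209e-02,
        2.49679119e-02, -8.66997379e-05]), 'position': array([ 0.229907  , -0.63405236,  0.23767887]), 'orientation': array([-1.79900019e+02, -5.03810195e-03,  1.99270405e+01]), 'contact_force': array([0.38052907, 0.81078559, 0.18561158]), 'moment': array([ 0.04258556, -0.01486208,  0.02226861]), 'finger_gap': 0.08808302767022676}
```

```bash
cat > fix.py <<'E'
s=open('h.py').read()
s=s.replace("import numpy as np, cv2","import numpy as np, cv2\nfrom scipy.spatial.transform import Rotation as R\ndef RM(f): return R.from_euler('xyz',np.array(f['rotation']),degrees=True).as_matrix()")
s=s.replace("np.array(f['rotation'])@d","RM(f)@d").replace("np.array(f['rotation']).T","RM(f).T")
s+='''
def load(fn): return dict(np.load('pics/'+fn+'.npz'))
'''
open('h.py','w').write(s)
E
python3 fix.py
```

```text
(no output)
```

View pics/top0.png

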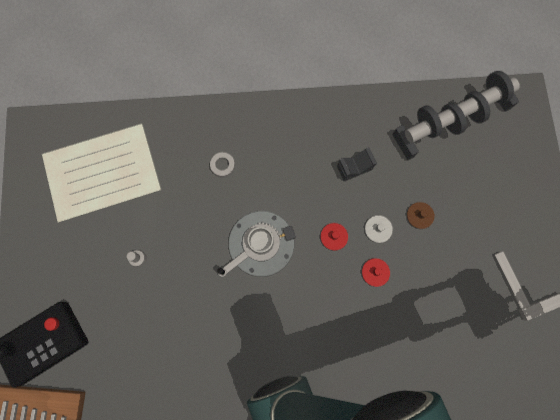

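View pics/side0.png

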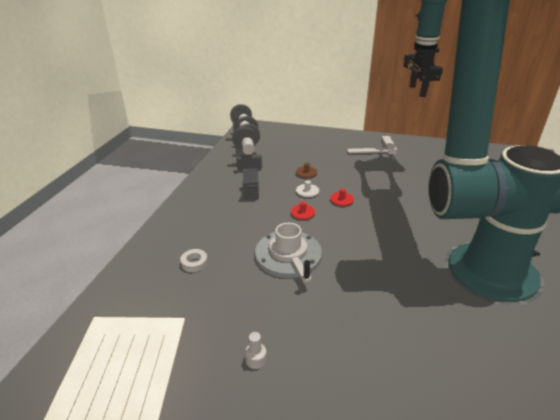

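View pics/wrist0.png

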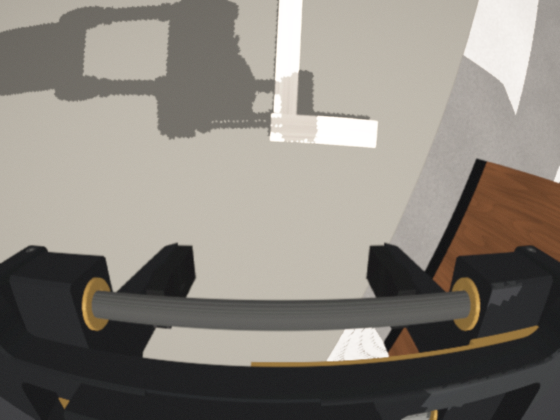

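```bash
cat > m.py <<'E'
from h import *
from scipy.optimize import least_squares
t=load('top0.png'); s=load('side0.png')
def big(f,x0,y0,x1,y1,k,fn):
    im=cv2.cvtColor(f['image'][y0:y1,x0:x1],cv2.COLOR_RGB2BGR); cv2.imwrite('pics/'+fn,cv2.resize(im,None,fx=k,fy=k,interpolation=cv2.INTER_CUBIC))
if __name__=='__main__':
    big(t,205,150,445,300,3,'topc.png'); big(s,230,150,370,290,4,'sidec.png')
    for uv in [(379,222),(372,232),(334,244),(421,220)]: print(uv,t['image'][uv[1],uv[0]])
    print('cup',onz(t,261,239,.086),'handle',onz(t,220.5,270.5,.086))
    print('cap',onz(t,378.5,229,.011)); print('ring',onz(t,222,164,.02),'vb',onz(t,354,165,.05),'plug',onz(t,136,258,.03))
    print('reds',onz(t,334,236,.011),onz(t,376,272,.011),'brown',onz(t,421,215,.011))
E
python3 m.py
```

```text
(379, 222) [179 174 166]
(372, 232) [181 177 167]
(334, 244) [172  53  50]
(421, 220) [103  71  50]
cup [0.52073392 0.07131047 0.086     ] handle [0.44736423 0.1789846  0.086     ]
cap [ 0.53726977 -0.2512545   0.011     ]
ring [0.75152822 0.16941491 0.02      ] vb [ 0.71342141 -0.19594395  0.05      ] plug [0.50164204 0.40932703 0.03      ]
reds [ 0.52648221 -0.12711819  0.011     ] [ 0.42079787 -0.23076153  0.011     ] brown [ 0.56811584 -0.37343859  0.011     ]
```

```bash
sleep 1
```

```text
(no output)
```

View pics/topc.png

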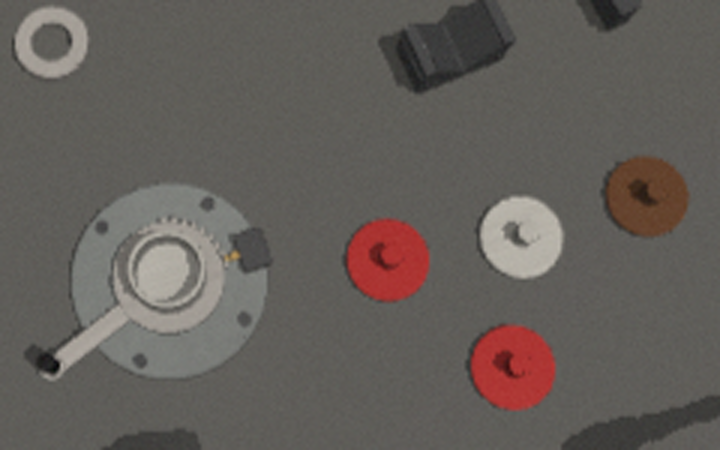

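View pics/sidec.png

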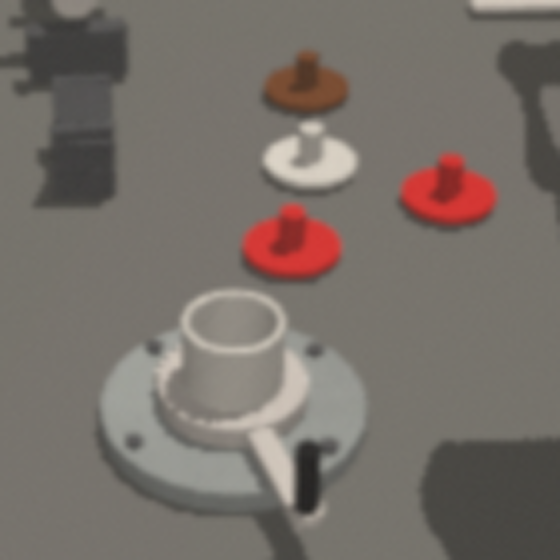

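```bash
cat > m2.py <<'E'
from m import *
def blob(f,mask,seed,z):
    n,l,st,c=cv2.connectedComponentsWithStats(mask.astype(np.uint8)); k=l[seed[1],seed[0]]
    if k==0: print('none',seed); return
    cn,_=cv2.findContours((l==k).astype(np.uint8),cv2.RETR_EXTERNAL,cv2.CHAIN_APPROX_NONE)
    pts=np.array([onz(f,u,v,z)[:2] for u,v in max(cn,key=len)[:,0]])
    (x,y),r=cv2.minEnclosingCircle(pts.astype(np.float32))
    A=np.c_[2*pts,np.ones(len(pts))]; p=np.linalg.lstsq(A,(pts**2).sum(1),rcond=None)[0]
    print(seed,'circfit',p[:2],'r',np.sqrt(p[2]+p[0]**2+p[1]**2),'enc',x,y,r)
for f,cs in ((t,(378,222)),(s,(300,191))):
    im=f['image'].astype(int); b=im.sum(2)
    blob(f,b>400,cs,.011)
im=t['image'].astype(int)
# base disc: hough on crop ; cup rim
for fn,(x0,y0,x1,y1) in (('top',(215,195,310,285)),):
    g=cv2.resize(cv2.cvtColor(t['image'][y0:y1,x0:x1],cv2.COLOR_RGB2GRAY),None,fx=8,fy=8,interpolation=cv2.INTER_CUBIC); g=cv2.GaussianBlur(g,(9,9),0)
    for rm,rM,z in ((230,290,.018),(105,135,.086),(80,105,.086)):
        c=cv2.HoughCircles(g,cv2.HOUGH_GRADIENT_ALT,2,100,param1=60,param2=.6,minRadius=rm,maxRadius=rM)
        if c is None: print('no');continue
        for q in c[0][:3]:
            u,v=q[0]/8+x0-.44,q[1]/8+y0-.44; print(q[2]/8,(u,v),onz(t,u,v,z))
# handle: dark pixels in top
d=(im.sum(2)<90); d[:, :210]=0; d[:,232:]=0; d[:255]=0; d[280:]=0; ys,xs=np.nonzero(d); print(xs.mean(),ys.mean(),len(xs)); print(im.sum(2)[262:278,212:230])
E
python3 m2.py
python3 - <<'E'
from m import *
big(s,245,215,325,285,8,'sidet.png'); big(t,205,200,305,290,8,'topt.png')
E
```

```text
(378, 222) circfit [ 0.53854158 -0.25154437] r 0.03638809422114677 enc 0.5386528372764587 -0.2518705129623413 0.037756312638521194
(300, 191) circfit [ 0.53993422 -0.25371664] r 0.042077436433388814 enc 0.5423815846443176 -0.2582024335861206 0.05188288167119026
no
no
11.71111 (np.float32(259.56), np.float32(239.31)) [0.52018967 0.07506459 0.086     ]
221.7 270.8 10
[[280 281 272 275 278 267 279 269 282 276 268 282 271 279 261 254 181 301]
 [272 281 280 279 281 273 274 274 276 274 285 283 278 257 196 197 285 456]
 [277 273 279 254 249 277 274 274 276 281 283 268 259 190 210 332 464 483]
 [282 283 256 197 181 235 249 267 277 258 257 250 193 259 358 475 479 482]
 [284 254 197 170 187 185 177 247 260 189 186 188 285 410 492 487 488 481]
 [270 195 179 177 182 178 167 168 157 172 192 240 441 481 483 482 482 487]
 [273 197 179 190 182 172 117 110  78 102 183 350 460 480 487 482 488 489]
 [268 220 188 188 179 132  88  76 109 103  96 303 394 442 482 490 498 495]
 [274 273 232 190 180 122  92  94 106 103 112  76 215 388 465 506 494 456]
 [281 276 278 227 184 120 100 105 112 125 108  70  66 465 437 472 455 329]
 [277 271 276 275 223 168 110 125 115 113  76  45 104 461 434 429 286 280]
 [279 280 273 276 275 204 218 189 125  90  61  57 247 451 398 282 273 270]
 [268 281 277 279 276 227 312 323 321 246 167 228 392 408 289 274 276 277]
 [281 272 270 277 274 278 278 376 454 407 347 374 428 333 288 277 268 287]
 [277 273 273 269 287 273 277 276 305 391 394 361 292 274 281 281 275 280]
 [282 269 274 278 276 277 275 272 270 273 276 281 279 272 273 275 268 274]]
```

```bash
sleep 1
```

```text
(no output)
```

View pics/topt.png

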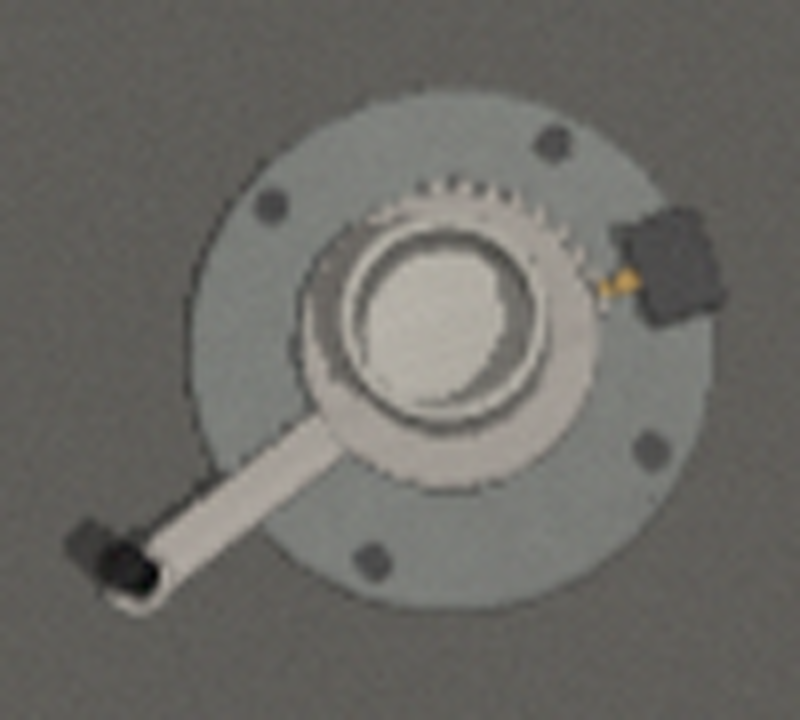

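View pics/sidet.png

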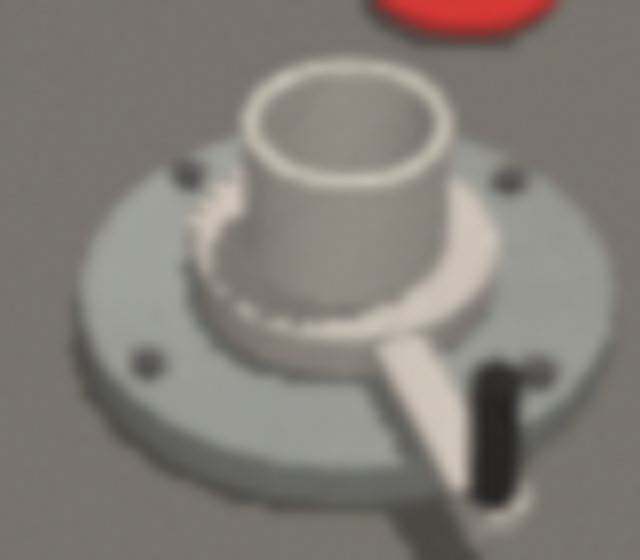

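```bash
python3 - <<'E'
from m import *
print('rim top',onz(t,260.2,239.8,.086),'rim side',onz(s,288.2,229.9,.086),'base top',onz(t,260.9,243.1,.018))
# base side ellipse: x 80..613,y ~118?..475
print('base side', onz(s,245+346.5/8-.44,215+(290)/8-.44,.018))
print('htop top',onz(t,205+118/8-.44,200+560/8-.44,.086),'htop side',onz(s,245+497/8-.44,215+372/8-.44,.086))
print('cap knob top', onz(t,376.5,227.5,.041))
big(t,350,205,410,255,10,'capt.png');big(s,285,170,330,205,10,'caps.png')
E
```

```text
rim top [0.518802   0.07349717 0.086     ] rim side [0.52101006 0.07668564 0.086     ] base top [0.51997163 0.07401498 0.018     ]
base side [0.52081016 0.07983576 0.018     ]
htop top [0.44995085 0.18189874 0.086     ] htop side [0.44900459 0.18246009 0.086     ]
cap knob top [ 0.53698963 -0.2395184   0.041     ]
```

```bash
sleep 1
```

```text
(no output)
```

View pics/caps.png

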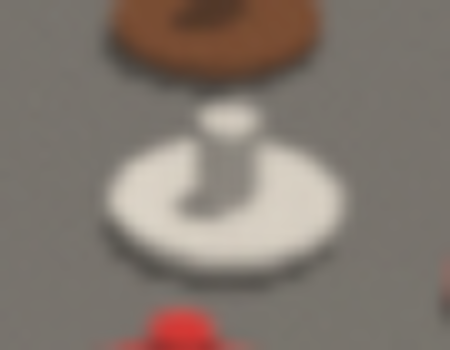

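View pics/capt.png

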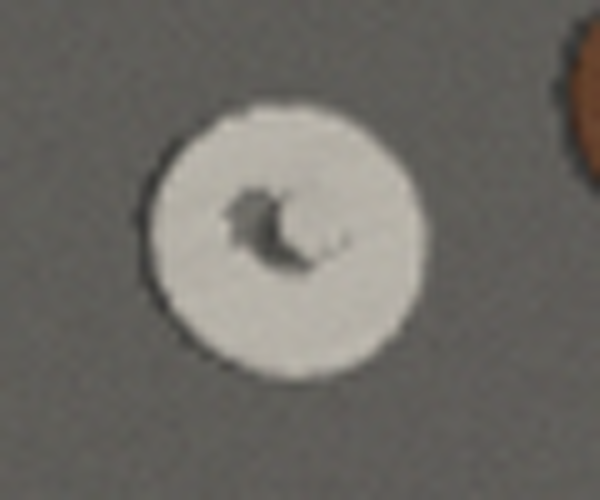

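```bash
cat >> h.py <<'E'
def delta(p,yaw,q,yaw2):
    """shift mm in tool axes from cmd pose p,yaw (down) to q,yaw2; rz deg"""
    M=(R.from_euler('z',yaw,degrees=True)*R.from_euler('x',180,degrees=True)).as_matrix()
    return (M.T@(np.array(q)-np.array(p))*1000).round(1), round(-(yaw2-yaw),2)
E
python3 -c "
from h import *
print(delta([.23,-.635,.239],19.93,[.5385,-.252,.15],64.93))"
```

```text
(array([ 420.6, -254.9,   89. ]), -45.0)
```

Emit:
{"name": "servo_tool", "arguments": {"motion": [{"x": 15,"y": -9,"z": 3,"rz": -1.5},{"x": 45,"y": -27,"z": 9,"rz": -5},{"x": 80,"y": -48,"z": 17,"rz": -9},{"x": 120,"y": -73,"z": 25,"rz": -13},{"x": 160,"y": -97,"z": 34,"rz": -17},{"x": 200,"y": -121,"z": 42,"rz": -21},{"x": 240,"y": -145,"z": 50,"rz": -25},{"x": 275,"y": -167,"z": 58,"rz": -29},{"x": 300,"y": -182,"z": 63,"rz": -32},{"x": 310,"y": -188,"z": 66,"rz": -33}]}}

```text
invalid input at $.motion[0]: expected keys rx, ry, rz, x, y, z, fingers
```

Emit:
{"name": "servo_tool", "arguments": {"motion": [{"rx": 0,"ry": 0,"x": 15,"y": -9,"z": 3,"rz": -1.5,"fingers": 88},{"rx": 0,"ry": 0,"x": 45,"y": -27,"z": 9,"rz": -5,"fingers": 88},{"rx": 0,"ry": 0,"x": 80,"y": -48,"z": 17,"rz": -9,"fingers": 88},{"rx": 0,"ry": 0,"x": 120,"y": -73,"z": 25,"rz": -13,"fingers": 80},{"rx": 0,"ry": 0,"x": 160,"y": -97,"z": 34,"rz": -17,"fingers": 70},{"rx": 0,"ry": 0,"x": 200,"y": -121,"z": 42,"rz": -21,"fingers": 60},{"rx": 0,"ry": 0,"x": 240,"y": -145,"z": 50,"rz": -25,"fingers": 60},{"rx": 0,"ry": 0,"x": 275,"y": -167,"z": 58,"rz": -29,"fingers": 60},{"rx": 0,"ry": 0,"x": 300,"y": -182,"z": 63,"rz": -32,"fingers": 60},{"rx": 0,"ry": 0,"x": 310,"y": -188,"z": 66,"rz": -33,"fingers": 60}]}}

```text
t: 1.15
position: [0.4585, -0.3486, 0.1718]
orientation: [-179.9, -0.1, 53.2]
contact_force: [-0.6, -0.9, -0.0]
finger_gap: 0.06
```

```bash
cat > st.py <<'E'
from h import *
s=ctrl.read_state(); print(s['t'],s['position'].round(4),s['orientation'].round(2),s['contact_force'].round(2),s['finger_gap'],s['joint_pos'].round(1))
E
python3 st.py
python3 -c "
from h import *
M=(R.from_euler('z',19.93,degrees=True)*R.from_euler('x',180,degrees=True)).as_matrix()
p=np.array([.23,-.635,.239])+M@np.array([.310,-.188,.066]);print(p)
print(delta(p,52.93,[.5385,-.252,.15],64.93))"
```

```text
1.15 [ 0.4585 -0.3486  0.1718] [-1.7991e+02 -5.0000e-02  5.3230e+01] [-0.6  -0.91 -0.02] 0.060025552602552296 [-3.970e+01  7.500e+00  1.083e+02  1.000e-01  6.430e+01 -3.000e+00]
[ 0.45735013 -0.35258909  0.173     ]
(array([129.2,   4.1,  23. ]), -12.0)
```

Emit:
{"name": "servo_tool", "arguments": {"motion": [{"rx": 0,"ry": 0,"x": 20,"y": 0.6,"z": 4,"rz": -2,"fingers": 60},{"rx": 0,"ry": 0,"x": 55,"y": 1.7,"z": 10,"rz": -5,"fingers": 60},{"rx": 0,"ry": 0,"x": 90,"y": 2.8,"z": 16,"rz": -9,"fingers": 60},{"rx": 0,"ry": 0,"x": 115,"y": 3.7,"z": 20,"rz": -11,"fingers": 60},{"rx": 0,"ry": 0,"x": 126,"y": 4,"z": 22,"rz": -12,"fingers": 60},{"rx": 0,"ry": 0,"x": 129.2,"y": 4.1,"z": 23,"rz": -12,"fingers": 60},{"rx": 0,"ry": 0,"x": 129.2,"y": 4.1,"z": 23,"rz": -12,"fingers": 60},{"rx": 0,"ry": 0,"x": 129.2,"y": 4.1,"z": 23,"rz": -12,"fingers": 60},{"rx": 0,"ry": 0,"x": 129.2,"y": 4.1,"z": 23,"rz": -12,"fingers": 60},{"rx": 0,"ry": 0,"x": 129.2,"y": 4.1,"z": 23,"rz": -12,"fingers": 60}]}}

```text
t: 2.15
position: [0.5382, -0.2524, 0.15]
orientation: [180.0, 0.0, 64.8]
contact_force: [-0.8, 0.1, -0.1]
finger_gap: 0.0599
```

```bash
python3 st.py; python3 -c "
from h import *
grab('wrist','w1.png')"; python3 st.py
```

```text
2.15 [ 0.5382 -0.2524  0.15  ] [1.7998e+02 1.0000e-02 6.4850e+01] [-0.79  0.14 -0.15] 0.05990517589547381 [-27.5  10.5 107.2  -0.   62.2  -2.4]
2.2 [ 0.5382 -0.2523  0.1499] [1.7999e+02 1.0000e-02 6.4860e+01] [-0.33 -0.72 -0.13] 0.06024495653539313 [-27.5  10.5 107.2  -0.   62.2  -2.4]
```

View pics/w1.png

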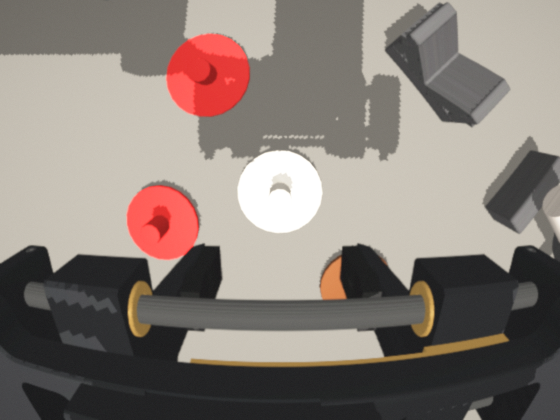

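```bash
cat > wc.py <<'E'
from h import *
import sys
def fit(fn,thr,seed,z):
    f=load(fn); b=f['image'].astype(int).min(2)>thr
    n,l,st,c=cv2.connectedComponentsWithStats(b.astype(np.uint8)); k=l[seed[1],seed[0]]; print(k,st[k])
    cn,_=cv2.findContours((l==k).astype(np.uint8),cv2.RETR_EXTERNAL,cv2.CHAIN_APPROX_NONE)
    p=np.array([onz(f,u,v,z,True)[:2] for u,v in max(cn,key=len)[:,0]])
    A=np.c_[2*p,np.ones(len(p))]; q=np.linalg.lstsq(A,(p**2).sum(1),rcond=None)[0]
    print(q[:2],np.sqrt(q[2]+q[0]**2+q[1]**2)); return q[:2]
if __name__=='__main__':
    fit('w1.png',235,(250,190),.011)
    f=load('w1.png'); print(onz(f,280,197,.041,True))
E
python3 wc.py
```

```text
1 [ 238  151   84   82 5055]
[ 0.53853727 -0.24780609] 0.03735312761457996
[ 0.54050725 -0.24496154  0.041     ]
```

Emit:
{"name": "servo_tool", "arguments": {"motion": [{"rx": 0,"ry": 0,"rz": 0,"x": 0.5,"y": -0.2,"z": 10,"fingers": 60},{"rx": 0,"ry": 0,"rz": 0,"x": 1,"y": -0.5,"z": 32,"fingers": 60},{"rx": 0,"ry": 0,"rz": 0,"x": 1.5,"y": -0.7,"z": 60,"fingers": 55},{"rx": 0,"ry": 0,"rz": 0,"x": 1.8,"y": -0.8,"z": 88,"fingers": 50},{"rx": 0,"ry": 0,"rz": 0,"x": 1.8,"y": -0.8,"z": 110,"fingers": 50},{"rx": 0,"ry": 0,"rz": 0,"x": 1.8,"y": -0.8,"z": 124,"fingers": 50},{"rx": 0,"ry": 0,"rz": 0,"x": 1.8,"y": -0.8,"z": 130,"fingers": 50},{"rx": 0,"ry": 0,"rz": 0,"x": 1.8,"y": -0.8,"z": 133,"fingers": 50},{"rx": 0,"ry": 0,"rz": 0,"x": 1.8,"y": -0.8,"z": 133,"fingers": 50},{"rx": 0,"ry": 0,"rz": 0,"x": 1.8,"y": -0.8,"z": 133,"fingers": 50}]}}

```text
t: 3.2
position: [0.5396, -0.2501, 0.0179]
orientation: [179.9, 0.0, 64.9]
contact_force: [-0.3, -0.4, 0.1]
finger_gap: 0.0498
```

```bash
python3 st.py; python3 -c "
from h import *
grab('wrist','w2.png');
f=grab('top','t2.png');cv2.imwrite('pics/t2c.png',cv2.resize(cv2.cvtColor(f['image'][180:280,320:440],cv2.COLOR_RGB2BGR),None,fx=6,fy=6))"
```

```text
3.2 [ 0.5396 -0.2501  0.0179] [179.88   0.    64.93] [-0.3  -0.37  0.1 ] 0.0498076447838426 [-27.3  19.5 112.1   0.   48.4  -2.2]
```

View pics/w2.png

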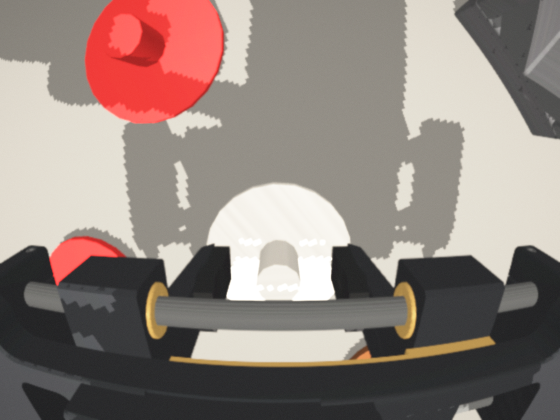

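View pics/t2c.png

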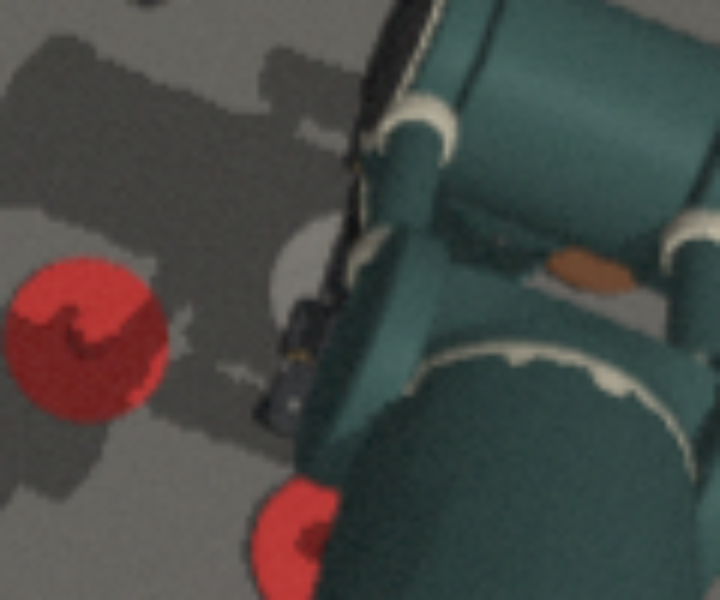

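```bash
python3 - <<'E'
from h import *
f=load('w2.png')
for n,p in (('flange top edge',(279,183)),('L',(209,240)),('R',(350,240))): print(n,onz(f,*p,.011,True))
print('knobtop',onz(f,279,277,.041,True))
M=(R.from_euler('z',64.93,degrees=True)).as_matrix()
e=onz(f,279,183,.011,True); print('centre from edge',e-M@np.array([.038,0,0]))
E
```

```text
flange top edge [ 0.55518819 -0.21327287  0.011     ]
L [ 0.51040768 -0.22472505  0.011     ]
R [ 0.57551101 -0.25518067  0.011     ]
knobtop [ 0.54077214 -0.24417364  0.041     ]
centre from edge [ 0.53908663 -0.24769292  0.011     ]
```

Emit:
{"name": "servo_tool", "arguments": {"force": 25, "motion": [{"rx": 0,"ry": 0,"rz": 0,"x": 0,"y": 0,"z": 0,"fingers": 40},{"rx": 0,"ry": 0,"rz": 0,"x": 0,"y": 0,"z": 0,"fingers": 30},{"rx": 0,"ry": 0,"rz": 0,"x": 0,"y": 0,"z": 0,"fingers": 24},{"rx": 0,"ry": 0,"rz": 0,"x": 0,"y": 0,"z": 0,"fingers": 20},{"rx": 0,"ry": 0,"rz": 0,"x": 0,"y": 0,"z": 0,"fingers": 10},{"rx": 0,"ry": 0,"rz": 0,"x": 0,"y": 0,"z": 0,"fingers": 10},{"rx": 0,"ry": 0,"rz": 0,"x": 0,"y": 0,"z": 0,"fingers": 10},{"rx": 0,"ry": 0,"rz": 0,"x": 0,"y": 0,"z": 0,"fingers": 10},{"rx": 0,"ry": 0,"rz": 0,"x": 0,"y": 0,"z": 0,"fingers": 10},{"rx": 0,"ry": 0,"rz": 0,"x": 0,"y": 0,"z": 0,"fingers": 10}]}}

```text
t: 4.3
position: [0.5386, -0.2496, 0.0168]
orientation: [180.0, -0.0, 64.9]
contact_force: [-0.2, 0.1, 1.2]
finger_gap: 0.0192
```

```bash
python3 st.py; python3 -c "
from h import *
M=(R.from_euler('z',64.93,degrees=True)*R.from_euler('x',180,degrees=True)).as_matrix()
p=np.array([.5385,-.252,.15])+M@np.array([.0018,-.0008,.133]);print(p)
print(delta(p,64.93,[.52,.074,.20],64.93),delta(p,64.93,[.52,.074,.20],80))
"
```

```text
4.3 [ 0.5386 -0.2496  0.0168] [180.    -0.    64.93] [-0.24  0.09  1.2 ] 0.01916545219345689 [-27.3  19.5 112.1   0.   48.3  -2.2]
[ 0.53853807 -0.2500306   0.017     ]
(array([ 285.6, -154.1, -183. ]), -0.0) (array([ 285.6, -154.1, -183. ]), -15.07)
```

Emit:
{"name": "servo_tool", "arguments": {"motion": [{"rx": 0,"ry": 0,"rz": 0,"x": 0,"y": 0,"z": -4,"fingers": 10},{"rx": 0,"ry": 0,"rz": 0,"x": 0,"y": 0,"z": -16,"fingers": 10},{"rx": 0,"ry": 0,"rz": 0,"x": 0,"y": 0,"z": -34,"fingers": 10},{"rx": 0,"ry": 0,"rz": 0,"x": 0,"y": 0,"z": -56,"fingers": 10},{"rx": 0,"ry": 0,"rz": 0,"x": 0,"y": 0,"z": -80,"fingers": 10},{"rx": 0,"ry": 0,"rz": 0,"x": 0,"y": 0,"z": -102,"fingers": 10},{"rx": 0,"ry": 0,"rz": 0,"x": 0,"y": 0,"z": -120,"fingers": 10},{"rx": 0,"ry": 0,"rz": 0,"x": 0,"y": 0,"z": -130,"fingers": 10},{"rx": 0,"ry": 0,"rz": 0,"x": 0,"y": 0,"z": -133,"fingers": 10},{"rx": 0,"ry": 0,"rz": 0,"x": 0,"y": 0,"z": -133,"fingers": 10}]}}

```text
t: 5.3
position: [0.5386, -0.2496, 0.1499]
orientation: [180.0, 0.0, 64.9]
contact_force: [0.0, 0.1, -1.7]
finger_gap: 0.0191
```

Emit:
{"name": "servo_tool", "arguments": {"motion": [{"rx": 0,"ry": 0,"rz": 0,"x": 9,"y": -5,"z": 0,"fingers": 10},{"rx": 0,"ry": 0,"rz": 0,"x": 32,"y": -17,"z": 0,"fingers": 10},{"rx": 0,"ry": 0,"rz": 0,"x": 66,"y": -36,"z": 0,"fingers": 10},{"rx": 0,"ry": 0,"rz": 0,"x": 104,"y": -56,"z": 0,"fingers": 10},{"rx": 0,"ry": 0,"rz": 0,"x": 143,"y": -77,"z": 0,"fingers": 10},{"rx": 0,"ry": 0,"rz": 0,"x": 182,"y": -98,"z": 0,"fingers": 10},{"rx": 0,"ry": 0,"rz": 0,"x": 220,"y": -119,"z": 0,"fingers": 10},{"rx": 0,"ry": 0,"rz": 0,"x": 254,"y": -137,"z": 0,"fingers": 10},{"rx": 0,"ry": 0,"rz": 0,"x": 277,"y": -149,"z": 0,"fingers": 10},{"rx": 0,"ry": 0,"rz": 0,"x": 285.6,"y": -154.1,"z": 0,"fingers": 10}]}}

```text
t: 6.3
position: [0.5185, 0.0771, 0.1484]
orientation: [-179.9, 0.0, 65.1]
contact_force: [-0.1, -0.7, -0.7]
finger_gap: 0.0193
```

Emit:
{"name": "servo_tool", "arguments": {"motion": [{"rx": 0,"ry": 0,"rz": 0,"x": 0,"y": 0,"z": 0,"fingers": 10},{"rx": 0,"ry": 0,"rz": 0,"x": 0,"y": 0,"z": 0,"fingers": 10},{"rx": 0,"ry": 0,"rz": 0,"x": 0,"y": 0,"z": 0,"fingers": 10},{"rx": 0,"ry": 0,"rz": 0,"x": 0,"y": 0,"z": 0,"fingers": 10},{"rx": 0,"ry": 0,"rz": 0,"x": 0,"y": 0,"z": 0,"fingers": 10},{"rx": 0,"ry": 0,"rz": 0,"x": 0,"y": 0,"z": 0,"fingers": 10},{"rx": 0,"ry": 0,"rz": 0,"x": 0,"y": 0,"z": 0,"fingers": 10},{"rx": 0,"ry": 0,"rz": 0,"x": 0,"y": 0,"z": 0,"fingers": 10},{"rx": 0,"ry": 0,"rz": 0,"x": 0,"y": 0,"z": 0,"fingers": 10},{"rx": 0,"ry": 0,"rz": 0,"x": 0,"y": 0,"z": 0,"fingers": 10}]}}

```text
t: 7.3
position: [0.5201, 0.0744, 0.1497]
orientation: [180.0, -0.0, 64.9]
contact_force: [-0.5, 0.5, -0.5]
finger_gap: 0.0191
```

```bash
python3 st.py; python3 -c "
from h import *
grab('wrist','w3.png');grab('top','t3.png')
f=grab('side','s3.png');cv2.imwrite('pics/s3c.png',cv2.resize(cv2.cvtColor(f['image'][165:290,230:350],cv2.COLOR_RGB2BGR),None,fx=5,fy=5,interpolation=cv2.INTER_CUBIC)[:600])"
```

```text
7.3 [0.5201 0.0744 0.1497] [180.    -0.    64.93] [-0.46  0.54 -0.47] 0.019138884029295197 [  5.4   3.2 115.5   0.   61.3  30.5]
```

View pics/w3.png

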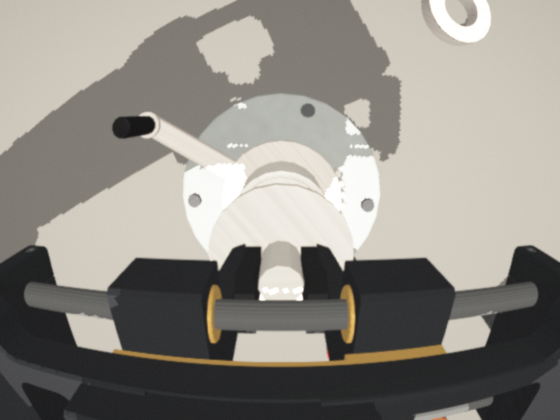

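View pics/s3c.png

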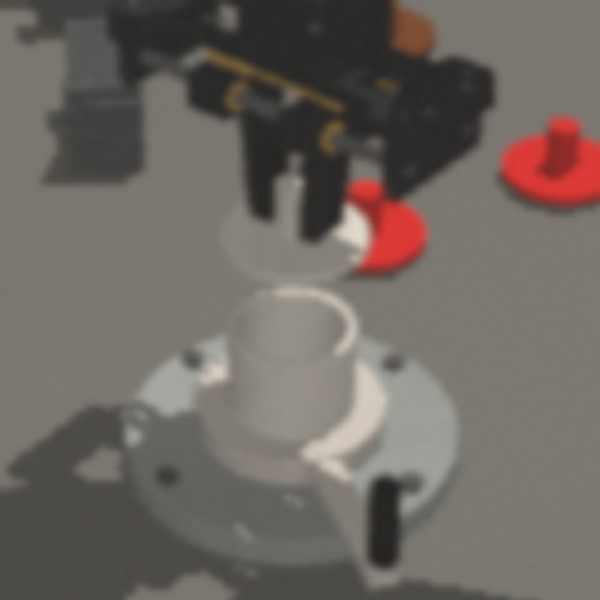

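View pics/t3.png

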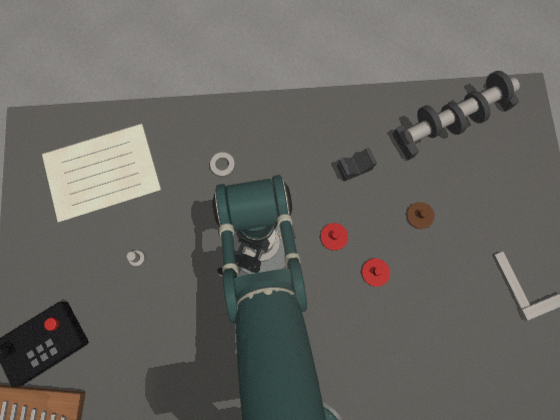

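```bash
python3 -c "
from h import *
f=load('w3.png');cv2.imwrite('pics/w3c.png',cv2.resize(cv2.cvtColor(f['image'][130:280,180:380],cv2.COLOR_RGB2BGR),None,fx=4,fy=4,interpolation=cv2.INTER_CUBIC))
f=load('s3.png');cv2.imwrite('pics/s3d.png',cv2.resize(cv2.cvtColor(f['image'][195:245,265:315],cv2.COLOR_RGB2BGR),None,fx=12,fy=12,interpolation=cv2.INTER_CUBIC))"
```

```text
(no output)
```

View pics/w3c.png

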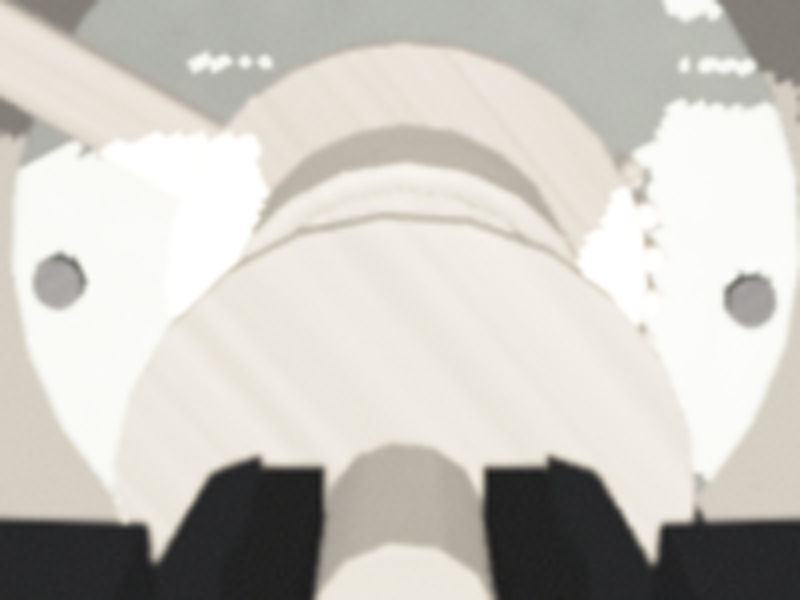

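View pics/s3d.png

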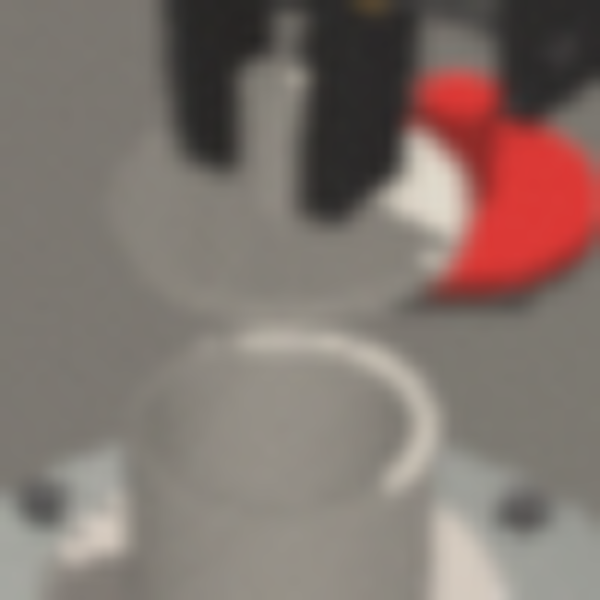

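```bash
python3 - <<'E'
from h import *
f=load('w3.png'); M=(R.from_euler('z',64.93,degrees=True)).as_matrix(); off=lambda r:M@np.array([r,0,0])
u=lambda x:180+(x+.5)/4-.5
v=lambda x:130+(x+.5)/4-.5
print('TCP .5201 .0744; flange c',onz(f,u(405),v(221),.144,True)-off(.038))
print('rim c',onz(f,u(405),v(163),.086,True)-off(.034))
# base edge from wrist: fit
g=cv2.cvtColor(f['image'],cv2.COLOR_RGB2GRAY)
print('base far',onz(f,281,94,.018,True)-off(.09), 'L/R', onz(f,183,190,.018,True),onz(f,380,190,.018,True))
s=load('s3.png')
us=lambda x:265+(x+.5)/12-.5
vs=lambda x:195+(x+.5)/12-.5
print('side flange c',onz(s,us(288.5),vs(200),.144),'rim',onz(s,us(285),vs(417),.086))
for nm,c,z,r in (('flange',(.52,.0744),.144,.038),('flangebot',(.52,.0744),.138,.038),('rim',(.52,.0744),.086,.034)):
  a=np.linspace(0,6.28,200); P=np.array([proj(s,[c[0]+r*np.cos(q),c[1]+r*np.sin(q),z]) for q in a])
  print(nm,((P.min(0)-[265,195]+.5)*12-.5).round(),((P.max(0)-[265,195]+.5)*12-.5).round())
E
```

```text
TCP .5201 .0744; flange c [0.5200866  0.07585522 0.144     ]
rim c [0.52079819 0.077187   0.086     ]
base far [0.52023325 0.0756413  0.018     ] L/R [0.44377087 0.11983918 0.018     ] [0.60434213 0.04489671 0.018     ]
side flange c [0.52067104 0.07511534 0.144     ] rim [0.52142573 0.07410674 0.086     ]
flange [111.  98.] [474. 305.]
flangebot [112. 121.] [473. 329.]
rim [134. 326.] [449. 517.]
```

Emit:
{"name": "servo_tool", "arguments": {"motion": [{"rx": 0,"ry": 0,"rz": 0,"x": 0.9,"y": 0.3,"z": 4,"fingers": 10},{"rx": 0,"ry": 0,"rz": 0,"x": 0.9,"y": 0.3,"z": 14,"fingers": 10},{"rx": 0,"ry": 0,"rz": 0,"x": 0.9,"y": 0.3,"z": 24,"fingers": 10},{"rx": 0,"ry": 0,"rz": 0,"x": 0.9,"y": 0.3,"z": 33,"fingers": 10},{"rx": 0,"ry": 0,"rz": 0,"x": 0.9,"y": 0.3,"z": 40,"fingers": 10},{"rx": 0,"ry": 0,"rz": 0,"x": 0.9,"y": 0.3,"z": 45,"fingers": 10},{"rx": 0,"ry": 0,"rz": 0,"x": 0.9,"y": 0.3,"z": 48,"fingers": 10},{"rx": 0,"ry": 0,"rz": 0,"x": 0.9,"y": 0.3,"z": 50,"fingers": 10},{"rx": 0,"ry": 0,"rz": 0,"x": 0.9,"y": 0.3,"z": 51,"fingers": 10},{"rx": 0,"ry": 0,"rz": 0,"x": 0.9,"y": 0.3,"z": 51.5,"fingers": 10}]}}

```text
t: 8.45
position: [0.521, 0.0751, 0.0984]
orientation: [180.0, -0.0, 64.9]
contact_force: [0.7, -0.5, -1.1]
finger_gap: 0.0196
```

```bash
python3 st.py; python3 -c "
from h import *
grab('wrist','w4.png')
f=grab('side','s4.png');cv2.imwrite('pics/s4c.png',cv2.resize(cv2.cvtColor(f['image'][200:250,265:315],cv2.COLOR_RGB2BGR),None,fx=12,fy=12,interpolation=cv2.INTER_CUBIC))"; python3 st.py
```

```text
8.45 [0.521  0.0751 0.0984] [ 1.7997e+02 -2.0000e-02  6.4930e+01] [ 0.67 -0.54 -1.06] 0.019617249309174325 [  5.5   6.7 117.8   0.   55.5  30.6]
8.55 [0.5209 0.0751 0.0985] [ 1.7997e+02 -2.0000e-02  6.4930e+01] [ 0.65  0.74 -1.41] 0.019190820198795328 [  5.5   6.7 117.8   0.   55.5  30.6]
```

View pics/s4c.png

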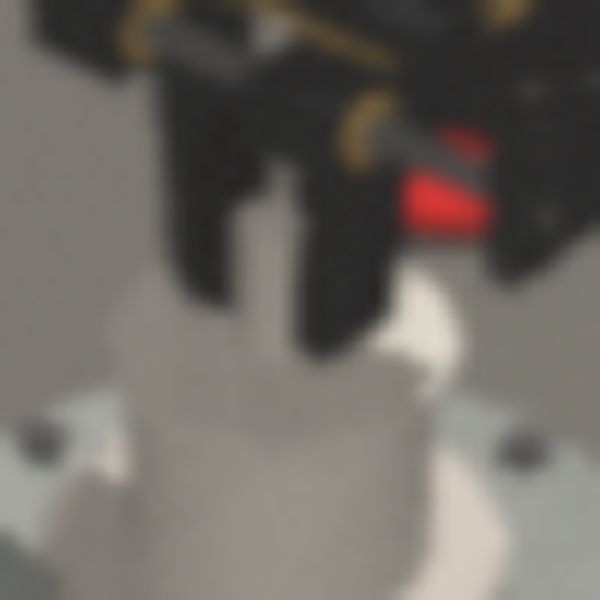

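Emit:
{"name": "servo_tool", "arguments": {"motion": [{"rx": 0,"ry": 0,"rz": 0,"x": 0,"y": 0,"z": 0.3,"fingers": 10},{"rx": 0,"ry": 0,"rz": 0,"x": 0,"y": 0,"z": 0.6,"fingers": 10},{"rx": 0,"ry": 0,"rz": 0,"x": 0,"y": 0,"z": 0.8,"fingers": 10},{"rx": 0,"ry": 0,"rz": 0,"x": 0,"y": 0,"z": 0.8,"fingers": 10},{"rx": 0,"ry": 0,"rz": 0,"x": 0,"y": 0,"z": 0.8,"fingers": 22},{"rx": 0,"ry": 0,"rz": 0,"x": 0,"y": 0,"z": 0.8,"fingers": 26},{"rx": 0,"ry": 0,"rz": 0,"x": 0,"y": 0,"z": 0.8,"fingers": 34},{"rx": 0,"ry": 0,"rz": 0,"x": 0,"y": 0,"z": 0.8,"fingers": 44},{"rx": 0,"ry": 0,"rz": 0,"x": 0,"y": 0,"z": 0.8,"fingers": 50},{"rx": 0,"ry": 0,"rz": 0,"x": 0,"y": 0,"z": 0.8,"fingers": 50}]}}

```text
t: 9.55
position: [0.5207, 0.0751, 0.0974]
orientation: [-180.0, 0.0, 64.9]
contact_force: [0.2, -0.2, 0.3]
finger_gap: 0.05
```

```bash
python3 st.py; python3 -c "
from h import *
f=grab('side','s5.png');cv2.imwrite('pics/s5c.png',cv2.resize(cv2.cvtColor(f['image'][200:250,265:315],cv2.COLOR_RGB2BGR),None,fx=12,fy=12,interpolation=cv2.INTER_CUBIC))"
```

```text
9.55 [0.5207 0.0751 0.0974] [-180.      0.     64.93] [ 0.19 -0.15  0.25] 0.04998277906815026 [  5.5   6.8 117.8  -0.   55.4  30.6]
```

View pics/s5c.png

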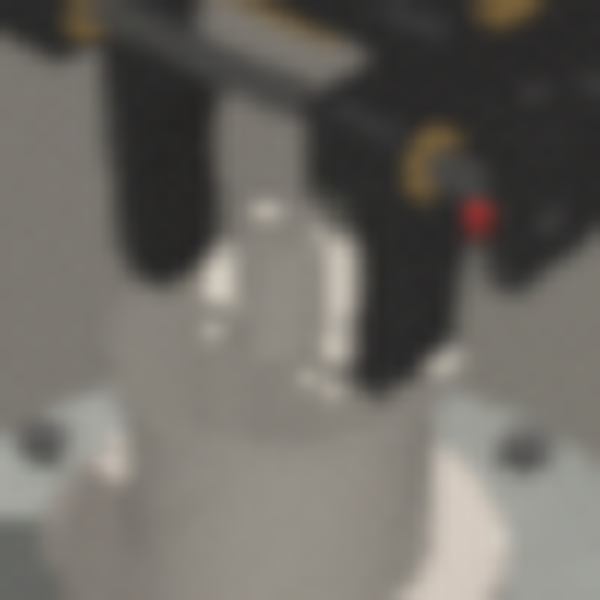

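Emit:
{"name": "servo_tool", "arguments": {"motion": [{"rx": 0,"ry": 0,"rz": 0,"x": 0,"y": 0,"z": -4,"fingers": 50},{"rx": 0,"ry": 0,"rz": 0,"x": 0,"y": 0,"z": -14,"fingers": 50},{"rx": 0,"ry": 0,"rz": 0,"x": 0,"y": 0,"z": -28,"fingers": 50},{"rx": 0,"ry": 0,"rz": 0,"x": 0,"y": 0,"z": -45,"fingers": 50},{"rx": 0,"ry": 0,"rz": 0,"x": 0,"y": 0,"z": -65,"fingers": 50},{"rx": 0,"ry": 0,"rz": 0,"x": 0,"y": 0,"z": -85,"fingers": 50},{"rx": 0,"ry": 0,"rz": 0,"x": 0,"y": 0,"z": -98,"fingers": 50},{"rx": 0,"ry": 0,"rz": 0,"x": 0,"y": 0,"z": -102,"fingers": 50},{"rx": 0,"ry": 0,"rz": 0,"x": 0,"y": 0,"z": -102.3,"fingers": 50},{"rx": 0,"ry": 0,"rz": 0,"x": 0,"y": 0,"z": -102.3,"fingers": 50}]}}

```text
t: 10.6
position: [0.5202, 0.075, 0.199]
orientation: [-179.9, 0.0, 64.9]
contact_force: [-0.1, 0.6, -0.4]
finger_gap: 0.0499
```

```bash
python3 st.py; python3 -c "
from h import *
grab('wrist','w6.png')
f=grab('side','s6.png');cv2.imwrite('pics/s6c.png',cv2.resize(cv2.cvtColor(f['image'][200:285,245:335],cv2.COLOR_RGB2BGR),None,fx=7,fy=7,interpolation=cv2.INTER_CUBIC))
M=(R.from_euler('z',64.93,degrees=True)*R.from_euler('x',180,degrees=True)).as_matrix()
p=np.array([.52,.074,.15])+M@np.array([.0009,.0003,.0523-.1023]);print(p)
"
```

```text
10.6 [0.5202 0.075  0.199 ] [-1.7994e+02  3.0000e-02  6.4930e+01] [-0.11  0.56 -0.45] 0.04986106003737954 [  5.5   0.6 112.6  -0.   66.9  30.6]
[0.52065309 0.07468809 0.2       ]
```

View pics/w6.png

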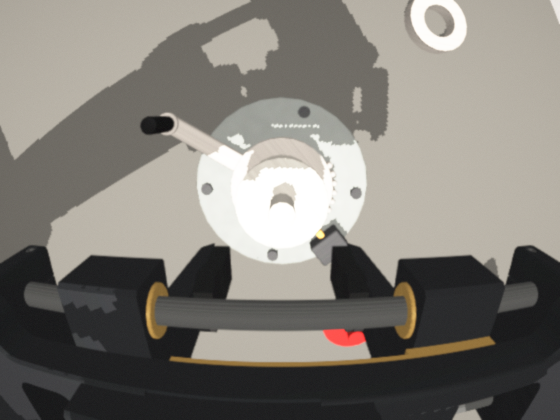

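View pics/s6c.png

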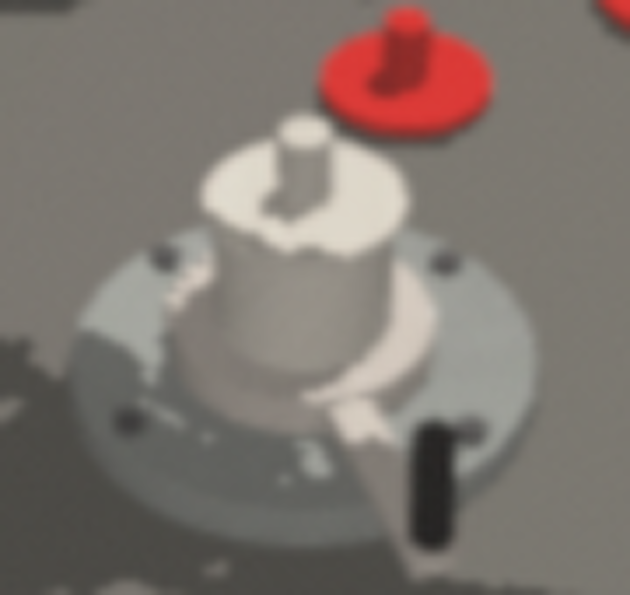

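```bash
python3 - <<'E'
from h import *
f=load('w6.png'); cv2.imwrite('pics/w6c.png',cv2.resize(cv2.cvtColor(f['image'][100:150,125:205],cv2.COLOR_RGB2BGR),None,fx=8,fy=8,interpolation=cv2.INTER_CUBIC))
print(onz(f,150,125.5,.086,True),onz(f,172,124.5,.034,True))
s=load('s6.png'); u=245+(432+.5)/7-.5; v=200+(427+6+.5)/7-.5; print('side',onz(s,u,v,.086), 'foot',onz(s,245+(430)/7-.5,200+(545)/7-.5,.034))
E
```

```text
[0.45034246 0.1830763  0.086     ] [0.45169079 0.18139828 0.034     ]
side [0.44963352 0.18396956 0.086     ] foot [0.44920465 0.18299111 0.034     ]
```

View pics/w6c.png

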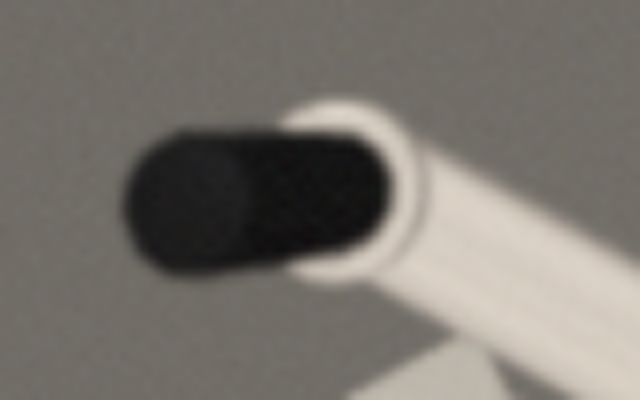

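```bash
python3 -c "
from h import *
print(delta([.52065,.07469,.2],64.93,[.4495,.1835,.15],123.2))"
```

```text
(array([  68.4, -110.6,   50. ]), -58.27)
```

Emit:
{"name": "servo_tool", "arguments": {"motion": [{"rx": 0,"ry": 0,"rz": -2.3,"x": 3,"y": -4,"z": 2,"fingers": 60},{"rx": 0,"ry": 0,"rz": -8.3,"x": 10,"y": -16,"z": 7,"fingers": 60},{"rx": 0,"ry": 0,"rz": -15.3,"x": 18,"y": -29,"z": 13,"fingers": 60},{"rx": 0,"ry": 0,"rz": -23.3,"x": 27,"y": -44,"z": 20,"fingers": 60},{"rx": 0,"ry": 0,"rz": -31.3,"x": 37,"y": -59,"z": 27,"fingers": 60},{"rx": 0,"ry": 0,"rz": -39.3,"x": 46,"y": -75,"z": 34,"fingers": 60},{"rx": 0,"ry": 0,"rz": -47.3,"x": 56,"y": -90,"z": 41,"fingers": 60},{"rx": 0,"ry": 0,"rz": -53.3,"x": 63,"y": -101,"z": 46,"fingers": 60},{"rx": 0,"ry": 0,"rz": -57.3,"x": 67.3,"y": -108.8,"z": 49.2,"fingers": 60},{"rx": 0,"ry": 0,"rz": -58.27,"x": 68.4,"y": -110.6,"z": 50,"fingers": 60}]}}

```text
t: 11.7
position: [0.448, 0.1842, 0.1482]
orientation: [-179.8, -0.0, 123.3]
contact_force: [-0.8, -1.0, -1.0]
finger_gap: 0.06
```

Emit:
{"name": "servo_tool", "arguments": {"motion": [{"rx": 0,"ry": 0,"rz": 0,"x": 0,"y": 0,"z": 0,"fingers": 60},{"rx": 0,"ry": 0,"rz": 0,"x": 0,"y": 0,"z": 0,"fingers": 60},{"rx": 0,"ry": 0,"rz": 0,"x": 0,"y": 0,"z": 5,"fingers": 60},{"rx": 0,"ry": 0,"rz": 0,"x": 0,"y": 0,"z": 15,"fingers": 60},{"rx": 0,"ry": 0,"rz": 0,"x": 0,"y": 0,"z": 28,"fingers": 60},{"rx": 0,"ry": 0,"rz": 0,"x": 0,"y": 0,"z": 38,"fingers": 60},{"rx": 0,"ry": 0,"rz": 0,"x": 0,"y": 0,"z": 44,"fingers": 60},{"rx": 0,"ry": 0,"rz": 0,"x": 0,"y": 0,"z": 48,"fingers": 60},{"rx": 0,"ry": 0,"rz": 0,"x": 0,"y": 0,"z": 50,"fingers": 60},{"rx": 0,"ry": 0,"rz": 0,"x": 0,"y": 0,"z": 50,"fingers": 60}]}}

```text
t: 12.7
position: [0.4495, 0.1839, 0.0995]
orientation: [-180.0, -0.0, 123.2]
contact_force: [0.6, -0.0, -0.2]
finger_gap: 0.0601
```

```bash
python3 st.py; python3 -c "
from h import *
grab('wrist','w7.png')
f=grab('side','s7.png');cv2.imwrite('pics/s7c.png',cv2.resize(cv2.cvtColor(f['image'][160:290,245:385],cv2.COLOR_RGB2BGR),None,fx=4.5,fy=4.5,interpolation=cv2.INTER_CUBIC))
"
```

```text
12.7 [0.4495 0.1839 0.0995] [-179.99   -0.    123.2 ] [ 0.57 -0.01 -0.19] 0.06008376841302511 [ 19.3   2.3 122.4  -0.   55.3 -13.9]
```

View pics/w7.png

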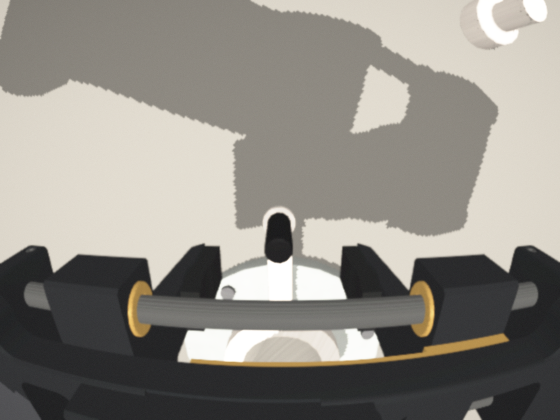

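View pics/s7c.png

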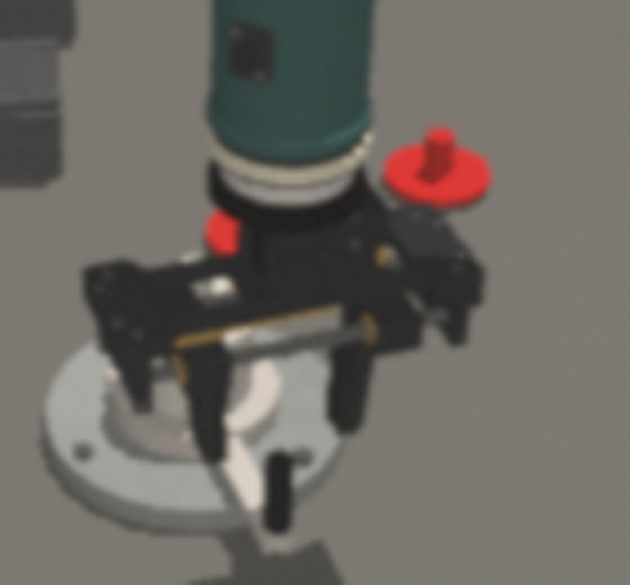

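```bash
python3 - <<'E'
from h import *
f=load('w7.png'); p=onz(f,279,249,.086,True); q=onz(f,279,219,.034,True)
print(p,q,delta([.4495,.1835,.1],123.2,p,123.2))
E
```

```text
[0.44737862 0.18648713 0.086     ] [0.44723423 0.18632634 0.034     ] (array([ 3.7, -0.1, 14. ]), -0.0)
```

Emit:
{"name": "servo_tool", "arguments": {"motion": [{"rx": 0,"ry": 0,"rz": 0,"x": 1,"y": 0,"z": 5,"fingers": 60},{"rx": 0,"ry": 0,"rz": 0,"x": 1,"y": 0,"z": 15,"fingers": 60},{"rx": 0,"ry": 0,"rz": 0,"x": 1,"y": 0,"z": 27,"fingers": 60},{"rx": 0,"ry": 0,"rz": 0,"x": 1,"y": 0,"z": 38,"fingers": 55},{"rx": 0,"ry": 0,"rz": 0,"x": 1,"y": 0,"z": 46,"fingers": 45},{"rx": 0,"ry": 0,"rz": 0,"x": 1,"y": 0,"z": 51,"fingers": 35},{"rx": 0,"ry": 0,"rz": 0,"x": 1,"y": 0,"z": 53,"fingers": 28},{"rx": 0,"ry": 0,"rz": 0,"x": 1,"y": 0,"z": 53,"fingers": 24},{"rx": 0,"ry": 0,"rz": 0,"x": 1,"y": 0,"z": 53,"fingers": 24},{"rx": 0,"ry": 0,"rz": 0,"x": 1,"y": 0,"z": 53,"fingers": 24}]}}

```text
t: 13.8
position: [0.4495, 0.1849, 0.0472]
orientation: [179.9, 0.0, 123.2]
contact_force: [-0.3, -1.5, -0.2]
finger_gap: 0.0239
```

Emit:
{"name": "servo_tool", "arguments": {"force": 35, "motion": [{"rx": 0,"ry": 0,"rz": 0,"x": 0,"y": 0,"z": 0,"fingers": 20},{"rx": 0,"ry": 0,"rz": 0,"x": 0,"y": 0,"z": 0,"fingers": 17},{"rx": 0,"ry": 0,"rz": 0,"x": 0,"y": 0,"z": 0,"fingers": 8},{"rx": 0,"ry": 0,"rz": 0,"x": 0,"y": 0,"z": 0,"fingers": 8},{"rx": 0,"ry": 0,"rz": 0,"x": 0,"y": 0,"z": 0,"fingers": 8},{"rx": 0,"ry": 0,"rz": 0,"x": 0,"y": 0,"z": 0,"fingers": 8},{"rx": 0,"ry": 0,"rz": 0,"x": 0,"y": 0,"z": 0,"fingers": 8},{"rx": 0,"ry": 0,"rz": 0,"x": 0,"y": 0,"z": 0,"fingers": 8},{"rx": 0,"ry": 0,"rz": 0,"x": 0,"y": 0,"z": 0,"fingers": 8},{"rx": 0,"ry": 0,"rz": 0,"x": 0,"y": 0,"z": 0,"fingers": 8}]}}

```text
t: 14.8
position: [0.4482, 0.1843, 0.0468]
orientation: [-179.9, -0.0, 123.2]
contact_force: [-5.0, -3.2, 7.2]
finger_gap: 0.0149
```

```bash
python3 st.py; cat > arc.py <<'E'
from h import *
import sys
# axis, start radius, angles (deg from rest) -> rows in tool frame at a0
A=np.array([.5207,.0747]); 
M0=(R.from_euler('z',123.2,degrees=True)*R.from_euler('x',180,degrees=True)).as_matrix()
p0=np.array([.4495,.1835,.1])+M0@np.array([.001,0,.053]); print(p0)
v0=p0[:2]-A; print('r',np.hypot(*v0),np.degrees(np.arctan2(v0[1],v0[0])))
def pose(a):
    c=R.from_euler('z',-a,degrees=True).as_matrix()[:2,:2]; return np.r_[A+c@v0,p0[2]],123.2-a
a0=float(sys.argv[1])
for a in map(float,sys.argv[2:]): print(a,*delta(*pose(a0),*pose(a)))
E
python3 arc.py 0 1 2 3 4 5 6 7 8 9 10
```

```text
14.8 [0.4482 0.1843 0.0468] [-1.7989e+02 -1.0000e-02  1.2320e+02] [-5.   -3.18  7.25] 0.014893656740357612 [ 19.4   6.6 124.5  -0.   49.  -13.8]
[0.44895244 0.18433676 0.047     ]
r 0.13102645884566222 123.20119833418914
1.0 [-0.   2.3  0. ] 1.0
2.0 [-0.1  4.6  0. ] 2.0
3.0 [-0.2  6.9  0. ] 3.0
4.0 [-0.3  9.1  0. ] 4.0
5.0 [-0.5 11.4  0. ] 5.0
6.0 [-0.7 13.7  0. ] 6.0
7.0 [-1. 16.  0.] 7.0
8.0 [-1.3 18.2  0. ] 8.0
9.0 [-1.6 20.5  0. ] 9.0
10.0 [-2.  22.8  0. ] 10.0
```

Emit:
{"name": "servo_tool", "arguments": {"motion": [{"rx": 0,"ry": 0,"rz": 1,"x": 0,"y": 2.3,"z": 0,"fingers": 8},{"rx": 0,"ry": 0,"rz": 2,"x": -0.1,"y": 4.6,"z": 0,"fingers": 8},{"rx": 0,"ry": 0,"rz": 3,"x": -0.2,"y": 6.9,"z": 0,"fingers": 8},{"rx": 0,"ry": 0,"rz": 4,"x": -0.3,"y": 9.1,"z": 0,"fingers": 8},{"rx": 0,"ry": 0,"rz": 5,"x": -0.5,"y": 11.4,"z": 0,"fingers": 8},{"rx": 0,"ry": 0,"rz": 6,"x": -0.7,"y": 13.7,"z": 0,"fingers": 8},{"rx": 0,"ry": 0,"rz": 7,"x": -1,"y": 16,"z": 0,"fingers": 8},{"rx": 0,"ry": 0,"rz": 8,"x": -1.3,"y": 18.2,"z": 0,"fingers": 8},{"rx": 0,"ry": 0,"rz": 9,"x": -1.6,"y": 20.5,"z": 0,"fingers": 8},{"rx": 0,"ry": 0,"rz": 10,"x": -2,"y": 22.8,"z": 0,"fingers": 8}]}}

```text
t: 15.8
position: [0.4689, 0.1957, 0.0467]
orientation: [-180.0, -0.0, 113.1]
contact_force: [-5.4, -1.3, 6.8]
finger_gap: 0.0148
```

```bash
python3 st.py; python3 -c "
from h import *
f=grab('side','s8.png');cv2.imwrite('pics/s8c.png',cv2.resize(cv2.cvtColor(f['image'][160:290,245:385],cv2.COLOR_RGB2BGR),None,fx=4.5,fy=4.5,interpolation=cv2.INTER_CUBIC))
s=ctrl.read_state(); d=s['position'][:2]-[.5207,.0747]; print(np.hypot(*d),123.2-np.degrees(np.arctan2(d[1],d[0])))
"
```

```text
15.8 [0.4689 0.1957 0.0467] [-1.7996e+02 -2.0000e-02  1.1313e+02] [-5.42 -1.26  6.76] 0.014775933635629205 [ 19.8   8.9 121.8   0.   49.3  -3.3]
0.1315537192789602 10.035729671840485
```

View pics/s8c.png

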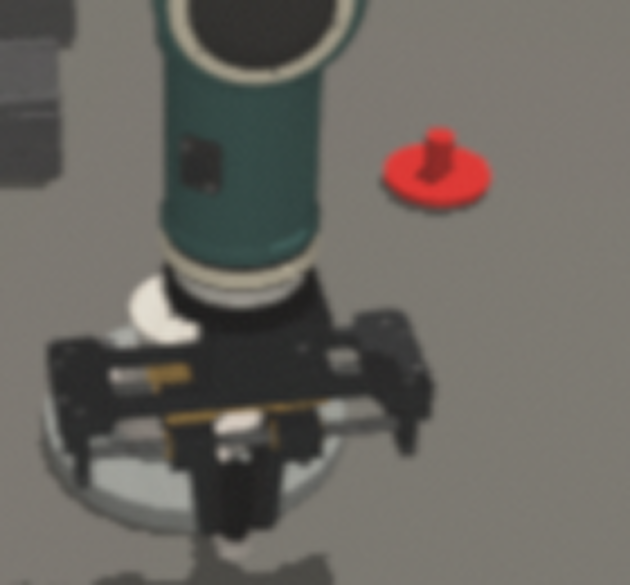

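Emit:
{"name": "servo_tool", "arguments": {"motion": [{"rx": 0,"ry": 0,"rz": 1,"x": 0,"y": 2.3,"z": 0,"fingers": 8},{"rx": 0,"ry": 0,"rz": 2,"x": -0.1,"y": 4.6,"z": 0,"fingers": 8},{"rx": 0,"ry": 0,"rz": 3,"x": -0.2,"y": 6.9,"z": 0,"fingers": 8},{"rx": 0,"ry": 0,"rz": 4,"x": -0.3,"y": 9.1,"z": 0,"fingers": 8},{"rx": 0,"ry": 0,"rz": 5,"x": -0.5,"y": 11.4,"z": 0,"fingers": 8},{"rx": 0,"ry": 0,"rz": 6,"x": -0.7,"y": 13.7,"z": 0,"fingers": 8},{"rx": 0,"ry": 0,"rz": 7,"x": -1,"y": 16,"z": 0,"fingers": 8},{"rx": 0,"ry": 0,"rz": 8,"x": -1.3,"y": 18.2,"z": 0,"fingers": 8},{"rx": 0,"ry": 0,"rz": 9,"x": -1.6,"y": 20.5,"z": 0,"fingers": 8},{"rx": 0,"ry": 0,"rz": 10,"x": -2,"y": 22.8,"z": 0,"fingers": 8}]}}

```text
t: 16.85
position: [0.491, 0.203, 0.0468]
orientation: [-180.0, -0.0, 103.1]
contact_force: [-5.2, 0.7, 6.6]
finger_gap: 0.0151
```

Emit:
{"name": "servo_tool", "arguments": {"motion": [{"rx": 0,"ry": 0,"rz": 1,"x": 0,"y": 2.3,"z": 0,"fingers": 8},{"rx": 0,"ry": 0,"rz": 2,"x": -0.1,"y": 4.6,"z": 0,"fingers": 8},{"rx": 0,"ry": 0,"rz": 3,"x": -0.2,"y": 6.9,"z": 0,"fingers": 8},{"rx": 0,"ry": 0,"rz": 4,"x": -0.3,"y": 9.1,"z": 0,"fingers": 8},{"rx": 0,"ry": 0,"rz": 5,"x": -0.5,"y": 11.4,"z": 0,"fingers": 8},{"rx": 0,"ry": 0,"rz": 6,"x": -0.7,"y": 13.7,"z": 0,"fingers": 8},{"rx": 0,"ry": 0,"rz": 7,"x": -1,"y": 16,"z": 0,"fingers": 8},{"rx": 0,"ry": 0,"rz": 8,"x": -1.3,"y": 18.2,"z": 0,"fingers": 8},{"rx": 0,"ry": 0,"rz": 9,"x": -1.6,"y": 20.5,"z": 0,"fingers": 8},{"rx": 0,"ry": 0,"rz": 10,"x": -2,"y": 22.8,"z": 0,"fingers": 8}]}}

```text
t: 17.85
position: [0.5139, 0.2063, 0.0468]
orientation: [180.0, -0.0, 93.1]
contact_force: [-4.5, 1.0, 4.5]
finger_gap: 0.0147
```

```bash
python3 st.py; cat > ang.py <<'E'
from h import *
s=ctrl.read_state(); d=s['position'][:2]-[.5207,.0747]; th=np.arctan2(d[1],d[0]); f=s['contact_force']
print('r',np.hypot(*d),'ang',123.2-np.degrees(th),'Ftan resist',-(f[0]*np.sin(th)-f[1]*np.cos(th)),'Frad',f[0]*np.cos(th)+f[1]*np.sin(th),f[2])
E
python3 ang.py; python3 arc.py 30 30.8 31.6 32.4 33.2 34 34.8 35.6 36.4 37.2 38
```

```text
17.85 [0.5139 0.2063 0.0468] [ 1.7998e+02 -3.0000e-02  9.3110e+01] [-4.46  0.96  4.55] 0.014670060295321098 [ 19.3  13.4 116.3   0.   50.3  16.2]
r 0.13182656697218303 ang 30.223163048447972 Ftan resist 4.409104569475268 Frad 1.1867280875337363 4.545666614224322
[0.44895244 0.18433676 0.047     ]
r 0.13102645884566222 123.20119833418914
30.8 [-0.   1.8  0. ] 0.8
31.6 [-0.1  3.7  0. ] 1.6
32.4 [-0.1  5.5  0. ] 2.4
33.2 [-0.2  7.3  0. ] 3.2
34.0 [-0.3  9.1  0. ] 4.0
34.8 [-0.5 11.   0. ] 4.8
35.6 [-0.6 12.8  0. ] 5.6
36.4 [-0.8 14.6  0. ] 6.4
37.2 [-1.  16.4  0. ] 7.2
38.0 [-1.3 18.2  0. ] 8.0
```

Emit:
{"name": "servo_tool", "arguments": {"motion": [{"rx": 0,"ry": 0,"rz": 0.8,"x": 0,"y": 1.8,"z": 0,"fingers": 8},{"rx": 0,"ry": 0,"rz": 1.6,"x": -0.1,"y": 3.7,"z": 0,"fingers": 8},{"rx": 0,"ry": 0,"rz": 2.4,"x": -0.1,"y": 5.5,"z": 0,"fingers": 8},{"rx": 0,"ry": 0,"rz": 3.2,"x": -0.2,"y": 7.3,"z": 0,"fingers": 8},{"rx": 0,"ry": 0,"rz": 4,"x": -0.3,"y": 9.1,"z": 0,"fingers": 8},{"rx": 0,"ry": 0,"rz": 4.8,"x": -0.5,"y": 11,"z": 0,"fingers": 8},{"rx": 0,"ry": 0,"rz": 5.6,"x": -0.6,"y": 12.8,"z": 0,"fingers": 8},{"rx": 0,"ry": 0,"rz": 6.4,"x": -0.8,"y": 14.6,"z": 0,"fingers": 8},{"rx": 0,"ry": 0,"rz": 7.2,"x": -1,"y": 16.4,"z": 0,"fingers": 8},{"rx": 0,"ry": 0,"rz": 8,"x": -1.3,"y": 18.2,"z": 0,"fingers": 8}]}}

```text
t: 18.85
position: [0.5317, 0.2061, 0.0468]
orientation: [-180.0, -0.0, 85.1]
contact_force: [-4.6, 2.0, 5.1]
finger_gap: 0.0151
```

```bash
python3 ang.py
```

```text
r 0.1318980049931367 ang 37.978641105126556 Ftan resist 4.782301049368041 Frad 1.6360437553312073 5.063066956497998
```

Emit:
{"name": "servo_tool", "arguments": {"motion": [{"rx": 0,"ry": 0,"rz": 0.2,"x": 0,"y": 0.5,"z": 0,"fingers": 8},{"rx": 0,"ry": 0,"rz": 0.5,"x": 0,"y": 1.1,"z": 0,"fingers": 8},{"rx": 0,"ry": 0,"rz": 0.8,"x": 0,"y": 1.8,"z": 0,"fingers": 8},{"rx": 0,"ry": 0,"rz": 1,"x": 0,"y": 2.3,"z": 0,"fingers": 8},{"rx": 0,"ry": 0,"rz": 1,"x": 0,"y": 2.3,"z": 0,"fingers": 8},{"rx": 0,"ry": 0,"rz": 1,"x": 0,"y": 2.3,"z": 0,"fingers": 8},{"rx": 0,"ry": 0,"rz": 1,"x": 0,"y": 2.3,"z": 0,"fingers": 8},{"rx": 0,"ry": 0,"rz": 1,"x": 0,"y": 2.3,"z": 0,"fingers": 8},{"rx": 0,"ry": 0,"rz": 1,"x": 0,"y": 2.3,"z": 0,"fingers": 8},{"rx": 0,"ry": 0,"rz": 1,"x": 0,"y": 2.3,"z": 0,"fingers": 8}]}}

```text
t: 19.85
position: [0.5344, 0.2058, 0.0468]
orientation: [180.0, -0.0, 84.2]
contact_force: [-4.1, 2.9, 3.2]
finger_gap: 0.0148
```

```bash
python3 ang.py
```

```text
r 0.13184125983922615 ang 39.15241905688906 Ftan resist 4.417770947824821 Frad 2.477636840629109 3.2371446108816846
```

Emit:
{"name": "servo_tool", "arguments": {"motion": [{"rx": 0,"ry": 0,"rz": 0.2,"x": 0,"y": 0.5,"z": 0,"fingers": 8},{"rx": 0,"ry": 0,"rz": 0.5,"x": 0,"y": 1.1,"z": 0,"fingers": 8},{"rx": 0,"ry": 0,"rz": 0.8,"x": 0,"y": 1.8,"z": 0,"fingers": 8},{"rx": 0,"ry": 0,"rz": 1,"x": 0,"y": 2.3,"z": 0,"fingers": 8},{"rx": 0,"ry": 0,"rz": 1,"x": 0,"y": 2.3,"z": 0,"fingers": 8},{"rx": 0,"ry": 0,"rz": 1,"x": 0,"y": 2.3,"z": 0,"fingers": 8},{"rx": 0,"ry": 0,"rz": 1,"x": 0,"y": 2.3,"z": 0,"fingers": 8},{"rx": 0,"ry": 0,"rz": 1,"x": 0,"y": 2.3,"z": 0,"fingers": 8},{"rx": 0,"ry": 0,"rz": 1,"x": 0,"y": 2.3,"z": 0,"fingers": 8},{"rx": 0,"ry": 0,"rz": 1,"x": 0,"y": 2.3,"z": 0,"fingers": 8}]}}

```text
t: 20.85
position: [0.5367, 0.2055, 0.0468]
orientation: [180.0, -0.0, 83.2]
contact_force: [-2.3, 4.2, 2.9]
finger_gap: 0.0149
```

```bash
python3 ang.py
```

```text
r 0.1318211625243471 ang 40.18467475258514 Ftan resist 2.832590442047097 Frad 3.931937994121743 2.923717851070963
```

Emit:
{"name": "servo_tool", "arguments": {"motion": [{"rx": 0,"ry": 0,"rz": 0.2,"x": 0,"y": 0.4,"z": 0,"fingers": 8},{"rx": 0,"ry": 0,"rz": 0.4,"x": 0,"y": 0.9,"z": 0,"fingers": 8},{"rx": 0,"ry": 0,"rz": 0.6,"x": 0,"y": 1.4,"z": 0,"fingers": 8},{"rx": 0,"ry": 0,"rz": 0.6,"x": 0,"y": 1.4,"z": 0,"fingers": 8},{"rx": 0,"ry": 0,"rz": 0.6,"x": 0,"y": 1.4,"z": 0,"fingers": 8},{"rx": 0,"ry": 0,"rz": 0.6,"x": 0,"y": 1.4,"z": 0,"fingers": 8},{"rx": 0,"ry": 0,"rz": 0.6,"x": 0,"y": 1.4,"z": 0,"fingers": 8},{"rx": 0,"ry": 0,"rz": 0.6,"x": 0,"y": 1.4,"z": 0,"fingers": 8},{"rx": 0,"ry": 0,"rz": 0.6,"x": 0,"y": 1.4,"z": 0,"fingers": 8},{"rx": 0,"ry": 0,"rz": 0.6,"x": 0,"y": 1.4,"z": 0,"fingers": 8}]}}

```text
t: 21.85
position: [0.5375, 0.2054, 0.0468]
orientation: [-180.0, -0.0, 82.6]
contact_force: [-5.3, 3.7, 5.3]
finger_gap: 0.0148
```

```bash
python3 ang.py
```

```text
r 0.13181818935675557 ang 40.50417112430361 Ftan resist 5.746564201419567 Frad 2.9974181749962416 5.336158782868785
```

Emit:
{"name": "servo_tool", "arguments": {"motion": [{"rx": 0,"ry": 0,"rz": 0.2,"x": 0,"y": 0.4,"z": 0,"fingers": 8},{"rx": 0,"ry": 0,"rz": 0.4,"x": 0,"y": 0.9,"z": 0,"fingers": 8},{"rx": 0,"ry": 0,"rz": 0.6,"x": 0,"y": 1.4,"z": 0,"fingers": 8},{"rx": 0,"ry": 0,"rz": 0.6,"x": 0,"y": 1.4,"z": 0,"fingers": 8},{"rx": 0,"ry": 0,"rz": 0.6,"x": 0,"y": 1.4,"z": 0,"fingers": 8},{"rx": 0,"ry": 0,"rz": 0.6,"x": 0,"y": 1.4,"z": 0,"fingers": 8},{"rx": 0,"ry": 0,"rz": 0.6,"x": 0,"y": 1.4,"z": 0,"fingers": 8},{"rx": 0,"ry": 0,"rz": 0.6,"x": 0,"y": 1.4,"z": 0,"fingers": 8},{"rx": 0,"ry": 0,"rz": 0.6,"x": 0,"y": 1.4,"z": 0,"fingers": 8},{"rx": 0,"ry": 0,"rz": 0.6,"x": 0,"y": 1.4,"z": 0,"fingers": 8}]}}

```text
t: 22.85
position: [0.5382, 0.2054, 0.0468]
orientation: [-179.9, -0.0, 82.0]
contact_force: [-6.6, 5.3, 6.0]
finger_gap: 0.0151
```

```bash
python3 ang.py; python3 -c "
from h import *
f=grab('top','t9.png');cv2.imwrite('pics/t9c.png',cv2.resize(cv2.cvtColor(f['image'][190:300,190:320],cv2.COLOR_RGB2BGR),None,fx=5,fy=5,interpolation=cv2.INTER_CUBIC))
f=grab('side','s9.png');cv2.imwrite('pics/s9c.png',cv2.resize(cv2.cvtColor(f['image'][190:290,225:345],cv2.COLOR_RGB2BGR),None,fx=6,fy=6,interpolation=cv2.INTER_CUBIC))
grab('wrist','w9.png')"; python3 ang.py
```

```text
r 0.1318582878902968 ang 40.833063442327614 Ftan resist 7.245648459643835 Frad 4.372916680006125 5.959483438831169
r 0.13183222008984335 ang 40.81006154846477 Ftan resist 7.57195104315076 Frad 4.535696075186165 6.158112018994174
```

View pics/s9c.png

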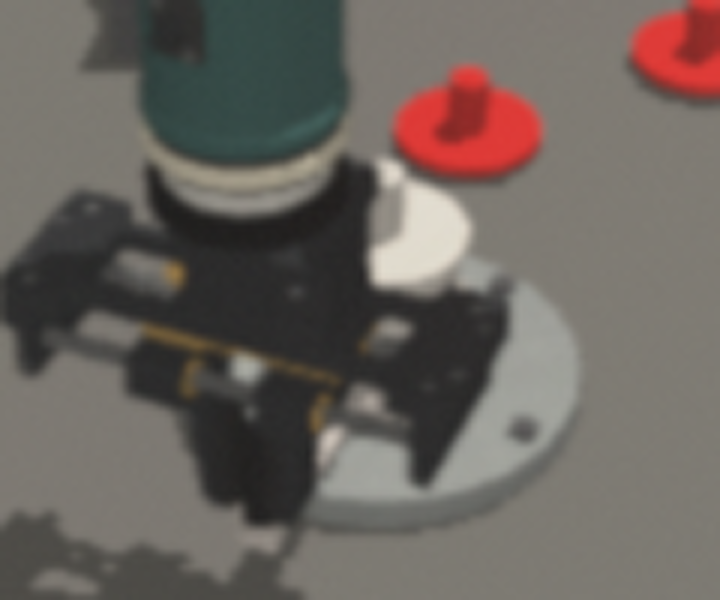

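View pics/t9c.png

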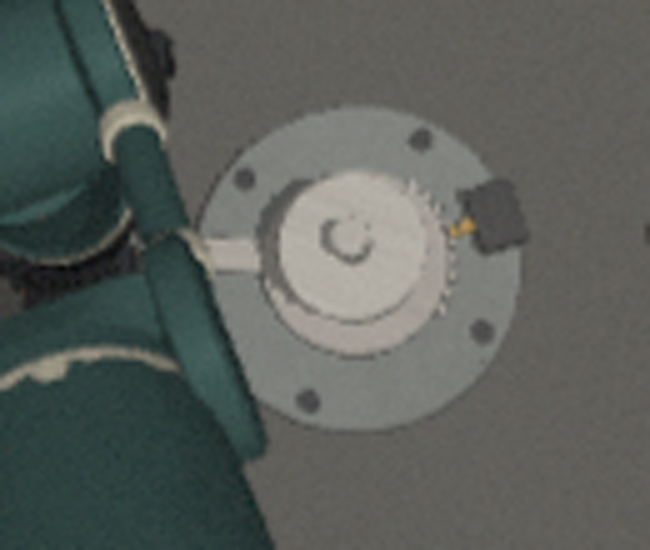

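View pics/w9.png

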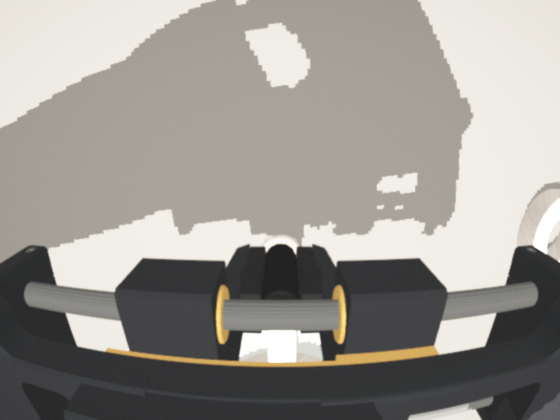

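```bash
python3 - <<'E'
from h import *
t=load('t9.png'); u=lambda x:190+(x+.5)/5-.5
print('cap',onz(t,u(353.5),u(246),.097),'base',onz(t,u(360.5),u(268.5),.018))
# lever bar mid
print('bar',onz(t,u(235),u(254),.034))
t0=load('top0.png'); v=lambda x,o:o+(x+.5)/8-.5
print('bar0',onz(t0,v(245,205),v(490,200),.034))
E
python3 ang.py
```

```text
cap [0.51968451 0.07278248 0.097     ] base [0.51927238 0.07187915 0.018     ]
bar [0.52953611 0.13830502 0.034     ]
bar0 [0.47506285 0.14484197 0.034     ]
r 0.13183222008984335 ang 40.81006154846477 Ftan resist 7.57195104315076 Frad 4.535696075186165 6.158112018994174
```

```bash
python3 -c "
from h import *
print(job.hand_in())"; python3 ang.py; python3 st.py
```

```text
the job is handed in; nothing more can be done
None
the job is handed in; nothing more can be done
the job is handed in; nothing more can be done
```

The aluminium cap is on the cup and the lever is held at the fourth click. I handed the job in with the gripper still closed on the post at a 35 N grip setting, at about t = 23 s of the 72 s allowed. No verdict was reported.

**Cap:** I placed it with the lever still at rest. The side view after letting go showed it level, with its flange centred on the cup to under 1 mm. The last top view put the cap about 1 mm from the base's centre, with no sign it had moved during the swing.

**Lever:** I swung it clockwise in small steps while gripping the post.
- **Pawl:** the resistance fell to about 2.8 N, then jumped to 5.7 N and 7.5 N over the last two small steps. That matches the pawl landing in the fourth notch.
- **Angle:** the measured tool position gives 40.8° (0.712 rad) and the lever bar in the top view gives about 40.7°. The fourth notch is at 41.25° (0.72 rad).

**Disagreements:** the wrist camera placed things 2–4 mm further along the tool's x axis than the other two cameras, so I relied mainly on those. I never found what caused a steady 3–7 N upward force while gripping the post; it did not affect the hold. I did not re-measure the V-block, ring gauge or setting plug at the end, but I kept the arm clear of all three.

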